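# Find the heavy side of the tumbler's rotor and hold it down

## Robot

A 6-joint arm with a two-finger parallel gripper is mounted at the origin on the work surface. World frame = base frame: x ahead of the robot, y to its left, z up, the work surface at z = 0. Lengths are in m, angles in rad, forces in N, time in s.
With the tool pointing down it reaches from about 0.35 to 0.8 m from the base axis. Payload 7.3 kg.
Tool frame: the origin (TCP) lies at the very end of the fingers, on their centre line; the grasp point (between the pads) lies 19 mm behind it; z points along the fingers, y is the direction in which the jaws open and shut (so a half turn about z gives the same grasp; the last joint's range is limited). The gripper opens to 85 mm and grips with 20 to 120 N. Pads are 22 mm wide; open, the fingers measure 114 mm over their backs; the gripper's body (76 mm by 85 mm) begins 54 mm behind the grasp point. The pads swing forward as they close: fully open they stand 13 mm farther back than shut.
Start: joints at [1.011, 0.342, 1.524, -0, 1.275, -0.146], TCP at [0.211, 0.481, 0.231] pointing down, gripper open.
Joint ranges: [-2.53, 2.53], [-0.77, 2.02], [0.04, 2.7], [-1, 4.14], [0.28, 2.66], [-3.11, 3.11]. Speed limits (rad/s): [2.57, 2.57, 3.14, 3.14, 3.14, 3.14].

## Interface

Orientations are given as a unit quaternion [w, x, y, z].
In Python, from bench import env, optics gives the robot as it stands.
- The arm moves only by the shell command python3 -m pendant 'ROWS' [OPENING] [FORCE]. ROWS is JSON, a list of rows, each a list of 2 entries, a list of its own where there are three numbers: the shift along the tool's x, y, z in mm, then the turn, a rotation vector about the tool's x, y, z in rad. A call has 1 to 12 rows; each row is the pose to reach, as a shift and turn from the pose commanded when the call began, along the tool's axes at that moment; what a row does not reach only later rows make up. A row lasts 1/12 s, in which the tool goes at most 41.7 mm and 7.16 degrees, less where a joint would pass 70% of its speed; a pose out of reach is approached as far as the arm can. A call with a gripper value outside its range is refused whole. OPENING is the closure, from 0 (fully open) to 1 (shut), set as the call begins (- or left out, the last holds). The fingers move at their own pace and stop on an object; FORCE is the grip in N (left out, the last holds). Time passes only in rows, so rows that repeat a pose let the fingers close. It gives the time, the measured TCP pose, the force and the opening at its end, in the units of the state.
- env.read_state(): the state, without advancing time (a new reading comes with each control period).
- optics.snapshot(name): name is "side" or "top" or "wrist"; returns the picture (400x640x3 uint8, red, green, blue); there is no depth.
- optics.camera_info(name): a dict with "camera_matrix" (3x3 intrinsics, pixels), "dist" ([k1, k2, p1, p2, k3] as OpenCV has them; the pictures are not rectified), "R" (3x3) and "t" (3): a world point X has camera coordinates R X + t. Camera axes: x right, y down, z forward; pixel columns grow to the right and rows downward; lengths in m; the calibration is good to about 2 mm. A picture is of the moment at which its call begins: read the wrist's pose just before it. camera_info takes no time and is no camera call; for the wrist camera it gives the pose at the moment of the call.
- env.hand_in(): hands the job in, once; it reports no verdict.
The state is a dict: "t": time; "joints": joint angles; "joint_vel": joint speeds; "joint_efforts": joint torques, N m; "ee_pos": TCP position; "eef_rot": TCP orientation; "ft_force": force on the tool from outside, world axes, zero at the start; "torque": the same for the moment, N m; "finger_gap": finger opening in m.
Only numpy, scipy, OpenCV 4.12 (cv2) and the standard library are available. Lean on these libraries where they do the work, as an engineer would, in place of code of your own. Each camera call takes 0.05 s, during which the arm holds its last target.

## Task

The eccentric rotor of the polishing tumbler sits in its bearing cradle; its weight is shut inside the plain drum, its stiff seals hold it wherever it is left, and the crank was clamped on at no particular angle to the weight. Turn the rotor by the red crank handle to feel which side is heavy, then bring that heavy side straight down and finish still firmly gripping the red handle, holding the rotor still there so that the top of the drum can be scribed. Do not push on the drum itself, and leave everything else on the bench where it is.

Things in the scene. Friction and masses are not known exactly. Their poses are not given: they have to be found in the camera images.
- cradle: Fixed grey steel base plate, 160 x 260 x 14 mm, with two uprights and bearing blocks, turned up to 13 degrees. They carry a 20 mm shaft along the cradle's y axis, 135 mm above the bench, with the drum between them, a belt pulley at the +y end and the crank at the -y end. It turns endlessly, either way. Origin: centre of the plate's underside, on the bench; z up.
- drum (a point): Centre of the closed steel drum (diameter 116, length 122 mm), on the shaft's axis; fixed to the cradle. The hidden weight pulls with at most 0.31 to 0.42 N m (when level with the shaft); the seals drag with about 0.52 N m at every angle, so it never turns by itself; feel the pull while it moves, as at rest the drag masks it. Where the weight lies relative to the crank differs every time.
- axle (a point): Point on the shaft's axis, fixed to the cradle: the centre of the circle that the origin of red_handle goes round (207 mm from the cradle's origin towards -y, 135 mm above the bench). The crank is steel with an arm 18 mm wide, ending on the other side of the shaft in a ball (diameter 34 mm, 46 mm from the axis) that balances arm and handle, so only the hidden weight is felt.
- red_handle: The crank's red handle. Origin: the place to grip, on its axis, 72 mm out (cradle's -y) from the crank arm's middle, 44 mm from the free end. A sleeve, diameter 26, length 100 mm, parallel to the shaft, 65 mm from it; it spins freely on its pin, so a gripper that points down can hold it right round the circle. The hub stands out 13 mm from the arm's middle on this side.
- scriber: Loose scriber with a yellow square handle and a steel point, 130 mm long, lying beside the cradle on the robot's side; leave it. Origin on the bench below it, 50 mm from its handle end.
- pulley: Loose spare aluminium belt pulley, diameter 76 mm, 30 mm high, lying flat beyond the cradle's +y end; leave it. Origin under its centre.
- hammer: Loose hammer with a wooden handle, 260 mm long, lying to the right of the crank; leave it. Origin on the bench under its middle.
- wrench: Loose steel spanner, 180 mm long, lying to the right of the crank; leave it. Origin on the bench under its middle.
- grease: Loose blue grease tin, diameter 72 mm, 75 mm high, standing at the left near the robot; leave it. Origin under its centre.
- punches: Loose dark red wooden block, 100 x 160 x 40 mm, with steel punches standing up to 100 mm above the bench, at the right towards the far side; leave it. Origin under its centre.
- tray: Loose aluminium tray with screws, 110 x 150 x 30 mm, at the far side behind the cradle; leave it. Origin under its centre.

How it is judged:
On the way:
1. the red handle is gripped and the rotor is being turned by it (contact force between the fingers and red_handle above 2 N and distance of red_handle from where it was at the start of the episode above 0.02 m), for 0.1 s.
At the end, for the whole second after the job is handed in: The hidden weight's centre hangs within 15 degrees of straight below the shaft, the handle stands still (under 5 mm/s), and the fingers still grip the red handle (more than 12 N in all) (x of rotor_c4 in the frame of cradle between -0.0088 and 0.0088 m and height (world z) of rotor_c4 below 0.11 m and contact force between the fingers and red_handle above 12 N and linear speed of red_handle below 0.005 m/s); the arm keeps its last pose, push and grip.
It fails at once if the drum is pushed directly by the robot with more than 3 N (contact force between any of the fingers, the arm and rotor_c0 above 3 N).
It fails at once if a loose thing on the bench is moved by more than 25 mm (distance of any of scriber, pulley, hammer, wrench, grease, punches, tray from where it was at the start of the episode above 0.025 m).
It also fails if it takes over 66 s, if anything falls off the work surface, if the arm or the gripper's body presses on something with over 40 N, if the wrist force passes 120 N, or if a joint passes its speed limit or range.

## Working session

There is one attempt and no reset: what is moved stays moved. The work goes in short steps, Python scripts to look and compute and a shell command to move; the robot and the scene stay as the last step left them, time stands still between calls to the robot, and variables do not carry over. Pictures are saved under pics/ and viewed, and the job is handed in when it is done.

```bash
ls; mkdir -p pics; python3 - <<'E'
from bench import env, optics
import cv2
print(env.read_state())
for n in ["side","top","wrist"]:
    c=optics.camera_info(n); print(n,c)
    cv2.imwrite(f"pics/{n}0.png",optics.snapshot(n)[:,:,::-1])
E
```

```text
pics
{'t': 0.0, 'joints': array([ 1.01102838e+00,  3.42687121e-01,  1.52501717e+00,  2.82606618e-05,
        1.27539103e+00, -1.46002278e-01]), 'joint_vel': array([ 0.00076022,  0.00170076, -0.0021258 ,  0.00053573, -0.0006597 ,
        0.00118444]), 'joint_efforts': array([-2.56546155e-04, -4.33688879e+01, -2.46010190e+01, -1.05115880e-04,
        7.90761842e-03,  3.75641866e-05]), 'ee_pos': array([0.21084117, 0.4803686 , 0.23064438]), 'eef_rot': array([-2.72347927e-04,  2.05414186e-01,  9.78674843e-01, -7.00364410e-04]), 'ft_force': array([-0.12229665,  1.08771222, -1.32917159]), 'torque': array([-0.01375094, -0.02611356, -0.04739651]), 'finger_gap': 0.08496872188366221}
side {'camera_matrix': array([[520.81467302,   0.        , 325.37117577],
       [  0.        , 520.81467302, 197.36719977],
       [  0.        ,   0.        ,   1.        ]]), 'dist': array([-0.09865645,  0.        ,  0.        ,  0.        ,  0.        ]), 'R': array([[ 0.78736468, -0.6161227 ,  0.02120562],
       [-0.30382154, -0.41773495, -0.85626513],
       [ 0.53642272,  0.6677502 , -0.5161011 ]]), 't': ar
[... 263 characters left out ...]
  0.        ,  0.        ,  0.        ]), 'R': array([[-0.01309519, -0.99988129,  0.00811955],
       [-0.98310644,  0.01139204, -0.18267988],
       [ 0.1825657 , -0.01037461, -0.98313892]]), 't': array([-0.01351608,  0.55989555,  1.67114434])}
wrist {'camera_matrix': array([[325.76053808,   0.        , 320.70097328],
       [  0.        , 325.76053808, 200.39738549],
       [  0.        ,   0.        ,   1.        ]]), 'dist': array([0.0041346, 0.       , 0.       , 0.       , 0.       ]), 'R': array([[ 0.40259924,  0.91537573, -0.00106321],
       [ 0.88220677, -0.38770055,  0.26720685],
       [ 0.24418246, -0.10851525, -0.96363861]]), 't': array([-0.52587471, -0.0337926 ,  0.37821975])}
```

View pics/side0.png

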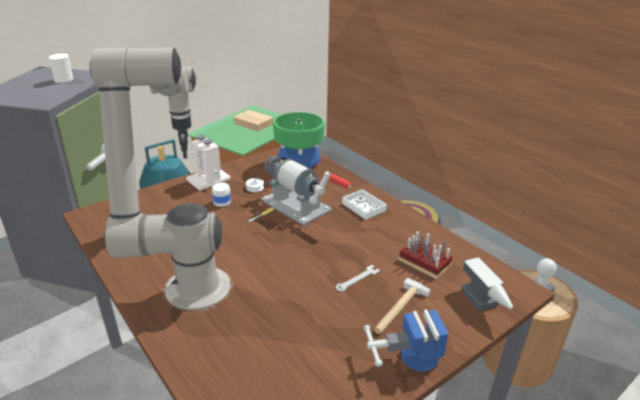

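View pics/top0.png

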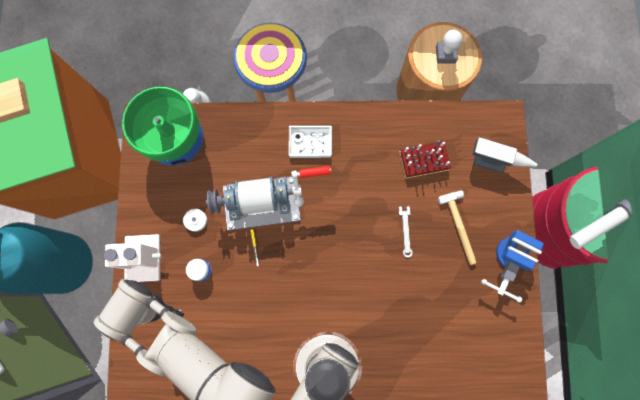

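View pics/wrist0.png

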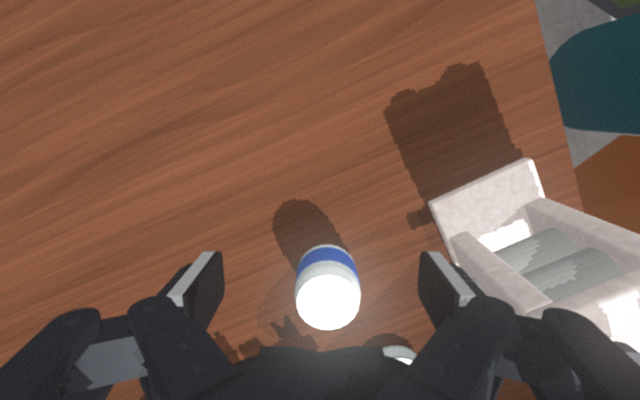

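The top view shows the cradle around (260,200), with the red handle at about (298,173)-(331,170), and the crank at the right end. I'll enlarge both views.

```bash
python3 - <<'E'
import cv2
a=cv2.imread("pics/top0.png")[150:250,200:340]
cv2.imwrite("pics/topc.png",cv2.resize(a,None,fx=5.7,fy=5.7,interpolation=cv2.INTER_CUBIC))
a=cv2.imread("pics/side0.png")[140:235,235:365]
cv2.imwrite("pics/sidec.png",cv2.resize(a,None,fx=6,fy=6,interpolation=cv2.INTER_CUBIC))
E
```

```text
(no output)
```

View pics/topc.png

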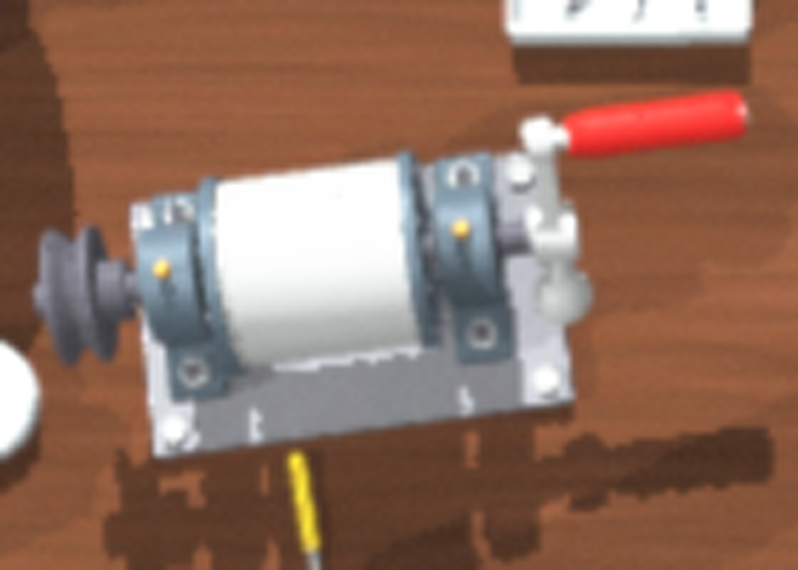

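View pics/sidec.png

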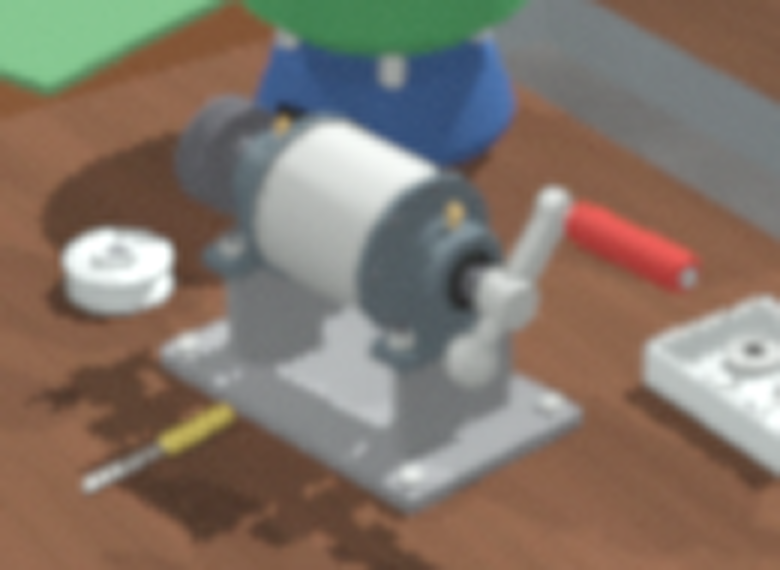

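```bash
cat > fit.py <<'E'
from bench import env, optics
import cv2, numpy as np
from scipy.optimize import least_squares
top=optics.camera_info("top"); side=optics.camera_info("side")
def proj(c,P): return cv2.projectPoints(np.array(P,float),cv2.Rodrigues(c["R"])[0],c["t"],c["camera_matrix"],c["dist"])[0][:,0]
def pts(x,y,a,th):
    # th: handle angle from cradle +x toward +z
    L=[]
    h=lambda r,yy:[r*np.cos(th),yy,.135+r*np.sin(th)]
    L=dict(BL=[-.08,.13,.014],BR=[-.08,-.13,.014],TL=[.08,.13,.014],TR=[.08,-.13,.014],SI=h(.065,-.151),SO=h(.065,-.251),B=h(-.046,-.135))
    R=np.array([[np.cos(a),-np.sin(a),0],[np.sin(a),np.cos(a),0],[0,0,1]])
    return {k:R@np.array(v)+[x,y,0] for k,v in L.items()}
T=dict(BL=(155,450),BR=(572,398),TL=(133,203),SI=(565,135),SO=(742,108),B=(565,295))
S=dict(BR=(410,502),TR=(580,412),BL=(163,352),SI=(578,220),SO=(685,275),B=(470,358))
def res(p):
    q=pts(*p);r=[]
    for c,D,f,o in((top,T,5.7,(200,150)),(side,S,6,(235,140))):
        ks=list(D); m=(np.array([D[k] for k in ks])+.5)/f-.5+o
        r.append(proj(c,[q[k] for k in ks])-m)
    return np.concatenate(r).ravel()
if __name__=="__main__":
    s=least_squares(res,[.55,.15,.1,.8],loss="soft_l1")
    print(s.x, np.degrees(s.x[2:])); print(res(s.x).reshape(-1,2).round(2))
    q=pts(*s.x); x,y,a,th=s.x
    R=np.array([[np.cos(a),-np.sin(a)],[np.sin(a),np.cos(a)]])
    print("axle",R@[0,-.207]+[x,y],"handle",R@[.065*np.cos(th),-.207]+[x,y],.135+.065*np.sin(th))
E
python3 fit.py
```

```text
[0.56285087 0.2286775  0.12123387 0.81102972] [ 6.946189   46.46858014]
[[-0.34  0.75]
 [ 0.02  0.18]
 [-0.78 -0.12]
 [ 0.18  0.01]
 [-0.19  0.78]
 [-0.44  0.16]
 [ 0.66 -0.46]
 [ 0.84 -0.32]
 [-0.1  -0.53]
 [-0.1   0.43]
 [ 1.01  0.68]
 [ 0.63  0.58]]
axle [0.58788485 0.02319685] handle [0.63232515 0.02861107] 0.18212479083157568
```

```bash
cat > h.py <<'E'
from bench import env, optics
import numpy as np
from scipy.spatial.transform import Rotation as Ro
def tool():
    s=env.read_state(); q=s["eef_rot"]; return s,s["ee_pos"],Ro.from_quat([q[1],q[2],q[3],q[0]])
E
python3 - <<'E'
from h import *
s,p,R=tool()
c=optics.camera_info("wrist"); C=-c["R"].T@c["t"]
print("cam in tool",R.inv().apply(C-p), "axes",R.as_matrix().round(3))
a=.1212
Y=np.array([np.cos(a),np.sin(a),0]);Z=np.array([0,0,-1.]);X=np.cross(Y,Z)
Rt=Ro.from_matrix(np.c_[X,Y,Z]); print("turn",(R.inv()*Rt).as_rotvec())
for z in (.33,.163): print(z,R.inv().apply(np.array([.632,.0286,z])-p)*1000)
E
```

```text
cam in tool [ 0.06817675  0.00146486 -0.14221991] axes [[-0.916  0.402 -0.001]
 [ 0.402  0.916 -0.001]
 [ 0.    -0.001 -1.   ]]
turn [-1.13296531e-03  4.07541075e-04  1.03577228e+00]
0.33 [-567.19923171 -244.50346334  -99.03770566]
0.163 [-567.23223917 -244.31411338   67.96218373]
```

```bash
python3 -m pendant '[[[0,0,-35],[0,0,0.12]],[[0,0,-70],[0,0,0.24]],[[0,0,-100],[0,0,0.36]],[[-30,-13,-100],[0,0,0.48]],[[-60,-26,-100],[0,0,0.6]],[[-90,-39,-100],[0,0,0.72]],[[-120,-52,-100],[0,0,0.84]],[[-150,-65,-100],[0,0,0.96]],[[-180,-78,-100],[0,0,1.08]],[[-210,-91,-100],[0,0,1.2]],[[-240,-104,-100],[0,0,1.32]],[[-270,-116,-100],[0,0,1.44]]]' 0 20
python3 - <<'E'
from h import *
s,p,R=tool(); print(s["joints"].round(3))
a=.1212
Y=-np.array([np.cos(a),np.sin(a),0]);Z=np.array([0,0,-1.]);X=np.cross(Y,Z)
Rt=Ro.from_matrix(np.c_[X,Y,Z]); print("turn",(R.inv()*Rt).as_rotvec())
for z in (.33,.163): print(z,R.inv().apply(np.array([.632,.0286,z])-p)*1000)
E
```

```text
t: 1.15
ee_pos: [0.4123, 0.2645, 0.3312]
eef_rot: [-0.0, 0.802, 0.598, -0.0]
ft_force: [-0.1, 0.7, -0.3]
finger_gap: 0.0859
[0.414 0.216 1.424 0.    1.502 0.703]
turn [1.73030027e-04 4.23489912e-04 2.73140932e+00]
0.33 [-163.47386588  277.75833202    1.13420487]
0.163 [-163.44325981  277.80375031  168.13419589]
```

```bash
python3 -m pendant '[[[-14,23,0],[0,0,0.12]],[[-28,46,0],[0,0,0.24]],[[-42,69,0],[0,0,0.36]],[[-56,92,0],[0,0,0.48]],[[-70,115,0],[0,0,0.6]],[[-84,138,0],[0,0,0.72]],[[-98,161,0],[0,0,0.84]],[[-112,184,0],[0,0,0.96]],[[-126,207,0],[0,0,1.08]],[[-140,230,0],[0,0,1.2]],[[-154,255,0],[0,0,1.32]],[[-163,278,0],[0,0,1.44]]]'
python3 - <<'E'
from h import *
s,p,R=tool(); print(s["joints"].round(3))
a=.1212
Y=-np.array([np.cos(a),np.sin(a),0]);Z=np.array([0,0,-1.]);X=np.cross(Y,Z)
Rt=Ro.from_matrix(np.c_[X,Y,Z]); print("turn",(R.inv()*Rt).as_rotvec())
for z in (.33,.163): print(z,R.inv().apply(np.array([.632,.0286,z])-p)*1000)
E
```

```text
t: 2.15
ee_pos: [0.6338, 0.0299, 0.3309]
eef_rot: [0.0, 0.997, -0.079, -0.0]
ft_force: [-0.2, 0.1, -0.4]
finger_gap: 0.0855
[-0.073  0.512  0.988 -0.     1.642  1.657]
turn [7.71143470e-04 3.91192077e-04 1.29042864e+00]
0.33 [-1.54177065  1.61456326  0.87226502]
0.163 [ -1.42093924   1.55528017 167.87221079]
```

```bash
python3 -m pendant '[[[0,0,0],[0,0,0.12]],[[0,0,0],[0,0,0.24]],[[0,0,0],[0,0,0.36]],[[0,0,0],[0,0,0.48]],[[0,0,0],[0,0,0.6]],[[0,0,0],[0,0,0.72]],[[0,0,0],[0,0,0.84]],[[0,0,0],[0,0,0.96]],[[0,0,0],[0,0,1.08]],[[0,0,0],[0,0,1.2]],[[0,0,0],[0,0,1.295]],[[0,0,0],[0,0,1.295]]]'
python3 - <<'E'
from h import *
import cv2
for n in ("wrist","top"):
    im=optics.snapshot(n)[:,:,::-1]
    if n=="top": im=cv2.resize(im[130:260,190:350],None,fx=5,fy=5,interpolation=cv2.INTER_CUBIC)[:600]
    cv2.imwrite(f"pics/{n}1.png",im)
s,p,R=tool(); print(s["joints"].round(3),p)
c=optics.camera_info("wrist")
from fit import proj,pts
q=pts(.5629,.2287,.1212,.811)
for k in q: print(k,proj(c,[q[k]]).round(0))
E
```

```text
t: 3.15
ee_pos: [0.633, 0.0318, 0.3308]
eef_rot: [0.0, 0.748, -0.663, -0.0]
ft_force: [1.0, 0.4, 0.0]
finger_gap: 0.0854
[-0.071  0.511  0.991  0.     1.641  2.944] [0.63300128 0.03181904 0.33096356]
BL [[394. 356.]]
BR [[406. 209.]]
TL [[300. 356.]]
TR [[297. 208.]]
SI [[322. 239.]]
SO [[323. 132.]]
B [[385. 226.]]
```

View pics/wrist1.png

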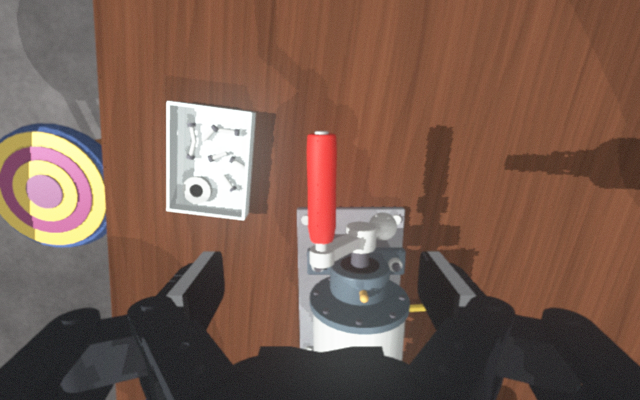

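Wrist view: sleeve runs (321,243)–(321,133), predicted (322,239)–(323,132), so the fit is good. Descending and gripping.

```bash
python3 -m pendant '[[[1,0,35],[0,0,0]],[[2,0,70],[0,0,0]],[[3,0,100],[0,0,0]],[[3,0,125],[0,0,0]],[[3,0,145],[0,0,0]],[[3,0,158],[0,0,0]],[[3,0,168],[0,0,0]],[[3,0,168],[0,0,0]]]'
python3 -m pendant '[[[0,0,0],[0,0,0]],[[0,0,0],[0,0,0]],[[0,0,0],[0,0,0]],[[0,0,0],[0,0,0]],[[0,0,0],[0,0,0]],[[0,0,0],[0,0,0]],[[0,0,0],[0,0,0]],[[0,0,0],[0,0,0]]]' 1 60
python3 - <<'E'
from h import *
import cv2
im=optics.snapshot("wrist")[:,:,::-1]; cv2.imwrite("pics/wrist2.png",im)
s,p,R=tool(); print(s)
E
```

```text
t: 3.92
ee_pos: [0.6324, 0.0289, 0.1609]
eef_rot: [0.001, 0.75, -0.661, -0.002]
ft_force: [0.7, 0.5, -0.1]
finger_gap: 0.0855
t: 4.58
ee_pos: [0.6329, 0.0287, 0.164]
eef_rot: [0.0, 0.749, -0.662, -0.0]
ft_force: [-5.9, -1.2, 6.3]
finger_gap: 0.0245
{'t': 4.6333, 'joints': array([-7.54210446e-02,  5.95458284e-01,  1.29809780e+00, -2.56249003e-04,
        1.24866630e+00,  2.94256105e+00]), 'joint_vel': array([ 2.00731550e-03,  5.80950497e-04,  6.57774391e-04, -3.16031066e-06,
        1.05260475e-03,  3.65304210e-04]), 'joint_efforts': array([ 4.55707395e-01, -5.23663831e+01, -2.48910713e+01,  3.67130376e-01,
       -1.59307592e+00, -1.73414574e-02]), 'ee_pos': array([0.63293685, 0.02871391, 0.16397642]), 'eef_rot': array([ 2.86968937e-04,  7.49458628e-01, -6.62051094e-01, -1.77640698e-04]), 'ft_force': array([-4.73603202, -0.52137101,  5.61794572]), 'torque': array([-0.11686325,  0.88090541,  0.04773878]), 'finger_gap': 0.024190837091028865}
```

View pics/wrist2.png

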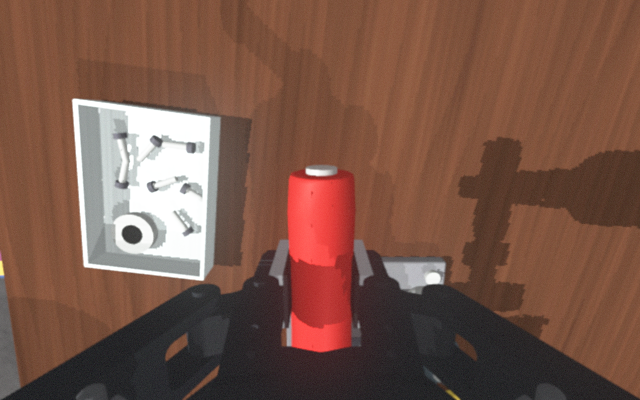

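```bash
cat > log.py <<'E'
from h import *
import json,sys
s,p,R=tool()
open("log.txt","a").write(json.dumps(dict(t=float(s["t"]),p=p.tolist(),f=s["ft_force"].tolist(),m=s["torque"].tolist(),v=np.abs(s["joint_vel"]).max(),g=float(s["finger_gap"])))+"\n")
E
python3 - <<'E'
import numpy as np
t=46.5
for k in range(25):
    a=np.radians(t+15*k+np.array([0,5,10,15])); y=-65*np.cos(a); z=-65*np.sin(a)
    print(k,round(t+15*k,1),[f"{u:.1f},{w:.1f}" for u,w in zip((y-y[0])[1:],(z-z[0])[1:])])
E
```

```text
0 46.5 ['4.3,-3.7', '8.9,-7.1', '13.7,-10.0']
1 61.5 ['5.1,-2.5', '10.4,-4.5', '15.8,-6.1']
2 76.5 ['5.6,-1.1', '11.2,-1.7', '16.9,-1.8']
3 91.5 ['5.7,0.4', '11.3,1.3', '16.8,2.7']
4 106.5 ['5.4,1.8', '10.5,4.2', '15.5,6.9']
5 121.5 ['4.7,3.2', '9.1,6.7', '13.2,10.7']
6 136.5 ['3.7,4.3', '7.1,8.9', '10.0,13.7']
7 151.5 ['2.5,5.1', '4.5,10.4', '6.1,15.8']
8 166.5 ['1.1,5.6', '1.7,11.2', '1.8,16.9']
9 181.5 ['-0.4,5.7', '-1.3,11.3', '-2.7,16.8']
10 196.5 ['-1.8,5.4', '-4.2,10.5', '-6.9,15.5']
11 211.5 ['-3.2,4.7', '-6.7,9.1', '-10.7,13.2']
12 226.5 ['-4.3,3.7', '-8.9,7.1', '-13.7,10.0']
13 241.5 ['-5.1,2.5', '-10.4,4.5', '-15.8,6.1']
14 256.5 ['-5.6,1.1', '-11.2,1.7', '-16.9,1.8']
15 271.5 ['-5.7,-0.4', '-11.3,-1.3', '-16.8,-2.7']
16 286.5 ['-5.4,-1.8', '-10.5,-4.2', '-15.5,-6.9']
17 301.5 ['-4.7,-3.2', '-9.1,-6.7', '-13.2,-10.7']
18 316.5 ['-3.7,-4.3', '-7.1,-8.9', '-10.0,-13.7']
19 331.5 ['-2.5,-5.1', '-4.5,-10.4', '-6.1,-15.8']
20 346.5 ['-1.1,-5.6', '-1.7,-11.2', '-1.8,-16.9']
21 361.5 ['0.4,-5.7', '1.3,-11.3', '2.7,-16.8']
22 376.5 ['1.8,-5.4', '4.2,-10.5', '6.9,-15.5']
23 391.5 ['3.2,-4.7', '6.7,-9.1', '10.7,-13.2']
24 406.5 ['4.3,-3.7', '8.9,-7.1', '13.7,-10.0']
```

First quarter turn (θ 46.5°→136.5°).

```bash
Q='python3 log.py'
python3 -m pendant '[[[0,4.3,-3.7],[0,0,0]],[[0,8.9,-7.1],[0,0,0]],[[0,13.7,-10.0],[0,0,0]]]'; $Q
python3 -m pendant '[[[0,5.1,-2.5],[0,0,0]],[[0,10.4,-4.5],[0,0,0]],[[0,15.8,-6.1],[0,0,0]]]'; $Q
python3 -m pendant '[[[0,5.6,-1.1],[0,0,0]],[[0,11.2,-1.7],[0,0,0]],[[0,16.9,-1.8],[0,0,0]]]'; $Q
python3 -m pendant '[[[0,5.7,0.4],[0,0,0]],[[0,11.3,1.3],[0,0,0]],[[0,16.8,2.7],[0,0,0]]]'; $Q
python3 -m pendant '[[[0,5.4,1.8],[0,0,0]],[[0,10.5,4.2],[0,0,0]],[[0,15.5,6.9],[0,0,0]]]'; $Q
python3 -m pendant '[[[0,4.7,3.2],[0,0,0]],[[0,9.1,6.7],[0,0,0]],[[0,13.2,10.7],[0,0,0]]]'; $Q
cat log.txt
```

```text
t: 4.88
ee_pos: [0.6197, 0.0271, 0.1733]
eef_rot: [-0.0, 0.749, -0.662, 0.0]
ft_force: [2.0, -0.9, -3.2]
finger_gap: 0.0245
t: 5.13
ee_pos: [0.6036, 0.0251, 0.1794]
eef_rot: [-0.0, 0.749, -0.662, -0.0]
ft_force: [2.1, -0.7, -5.5]
finger_gap: 0.0238
t: 5.38
ee_pos: [0.5869, 0.023, 0.1809]
eef_rot: [-0.0, 0.749, -0.662, -0.0]
ft_force: [4.8, -0.2, -8.2]
finger_gap: 0.0245
t: 5.63
ee_pos: [0.5709, 0.0211, 0.1783]
eef_rot: [-0.001, 0.749, -0.662, 0.001]
ft_force: [8.1, 0.7, -9.6]
finger_gap: 0.0245
t: 5.88
ee_pos: [0.5569, 0.0193, 0.172]
eef_rot: [-0.002, 0.749, -0.662, 0.002]
ft_force: [10.6, 1.2, -7.3]
finger_gap: 0.0241
t: 6.13
ee_pos: [0.5448, 0.0177, 0.1626]
eef_rot: [-0.003, 0.749, -0.662, 0.003]
ft_force: [9.5, 1.6, -0.5]
finger_gap: 0.024
{"t": 4.8833, "p": [0.6196964894321371, 0.027073181306107186, 0.1733413529822883], "f": [1.9567221920964963, -0.926572044500033, -3.1847901838521997], "m": [-0.07611012841741606, -0.12958927967310688, -0.023336469908154897], "v": 0.14670775076634682, "g": 0.02450738529230692}
{"t": 5.1333, "p": [0.6035848181895825, 0.025093419148973884, 0.179392
[... 595 characters left out ...]
88813199797, -9.61544246848864], "m": [0.049192456854392975, -1.207396351308211, -0.06936341821842049], "v": 0.2146468138885998, "g": 0.02452202964678315}
{"t": 5.8833, "p": [0.5568776032570276, 0.019336852205604573, 0.17203571578066418], "f": [10.576552284645661, 1.2158043996728385, -7.333767563774532], "m": [0.22852632288003463, -1.7039911889974175, -0.045970309420491615], "v": 0.21114451478948354, "g": 0.024067015106895892}
{"t": 6.1333, "p": [0.5447713579702078, 0.01774894045566658, 0.1625576959734339], "f": [9.47372928940597, 1.5662163995395877, -0.4555508874956428], "m": [0.3566866989662829, -1.4889529239438228, -0.05930717609047977], "v": 0.19729699146716528, "g": 0.02399583722842594}
```

Forces are small and smooth, so I'll continue round.

```bash
Q='python3 log.py'
(python3 -m pendant '[[[0,3.7,4.3],[0,0,0]],[[0,7.1,8.9],[0,0,0]],[[0,10.0,13.7],[0,0,0]]]'; $Q
python3 -m pendant '[[[0,2.5,5.1],[0,0,0]],[[0,4.5,10.4],[0,0,0]],[[0,6.1,15.8],[0,0,0]]]'; $Q
python3 -m pendant '[[[0,1.1,5.6],[0,0,0]],[[0,1.7,11.2],[0,0,0]],[[0,1.8,16.9],[0,0,0]]]'; $Q
python3 -m pendant '[[[0,-0.4,5.7],[0,0,0]],[[0,-1.3,11.3],[0,0,0]],[[0,-2.7,16.8],[0,0,0]]]'; $Q
python3 -m pendant '[[[0,-1.8,5.4],[0,0,0]],[[0,-4.2,10.5],[0,0,0]],[[0,-6.9,15.5],[0,0,0]]]'; $Q
python3 -m pendant '[[[0,-3.2,4.7],[0,0,0]],[[0,-6.7,9.1],[0,0,0]],[[0,-10.7,13.2],[0,0,0]]]'; $Q
) | egrep 'ee_pos|force'
```

```text
ee_pos: [0.5347, 0.0165, 0.1496]
ft_force: [5.5, 1.8, 6.4]
ee_pos: [0.5278, 0.0156, 0.134]
ft_force: [2.2, 1.3, 10.3]
ee_pos: [0.5253, 0.0153, 0.1169]
ft_force: [-1.0, 0.6, 12.2]
ee_pos: [0.5272, 0.0156, 0.0998]
ft_force: [-4.5, -0.4, 11.8]
ee_pos: [0.5333, 0.0164, 0.084]
ft_force: [-4.6, -1.4, 12.0]
ee_pos: [0.5432, 0.0176, 0.0705]
ft_force: [-8.0, -1.3, 12.0]
```

```bash
Q='python3 log.py'
(python3 -m pendant '[[[0,-4.3,3.7],[0,0,0]],[[0,-8.9,7.1],[0,0,0]],[[0,-13.7,10.0],[0,0,0]]]'; $Q
python3 -m pendant '[[[0,-5.1,2.5],[0,0,0]],[[0,-10.4,4.5],[0,0,0]],[[0,-15.8,6.1],[0,0,0]]]'; $Q
python3 -m pendant '[[[0,-5.6,1.1],[0,0,0]],[[0,-11.2,1.7],[0,0,0]],[[0,-16.9,1.8],[0,0,0]]]'; $Q
python3 -m pendant '[[[0,-5.7,-0.4],[0,0,0]],[[0,-11.3,-1.3],[0,0,0]],[[0,-16.8,-2.7],[0,0,0]]]'; $Q
python3 -m pendant '[[[0,-5.4,-1.8],[0,0,0]],[[0,-10.5,-4.2],[0,0,0]],[[0,-15.5,-6.9],[0,0,0]]]'; $Q
python3 -m pendant '[[[0,-4.7,-3.2],[0,0,0]],[[0,-9.1,-6.7],[0,0,0]],[[0,-13.2,-10.7],[0,0,0]]]'; $Q
) | egrep 'ee_pos|force'
```

```text
ee_pos: [0.556, 0.0192, 0.0602]
ft_force: [-9.7, -2.8, 11.6]
ee_pos: [0.5707, 0.0211, 0.0535]
ft_force: [-11.9, -3.6, 9.0]
ee_pos: [0.5863, 0.023, 0.0508]
ft_force: [-11.7, -4.1, 2.6]
ee_pos: [0.6022, 0.0249, 0.0521]
ft_force: [-10.0, -4.7, -6.1]
ee_pos: [0.6182, 0.0269, 0.0578]
ft_force: [-5.8, -3.4, -14.0]
ee_pos: [0.6351, 0.0289, 0.07]
ft_force: [2.0, -2.0, -14.4]
```

```bash
Q='python3 log.py'
(python3 -m pendant '[[[0,-3.7,-4.3],[0,0,0]],[[0,-7.1,-8.9],[0,0,0]],[[0,-10.0,-13.7],[0,0,0]]]'; $Q
python3 -m pendant '[[[0,-2.5,-5.1],[0,0,0]],[[0,-4.5,-10.4],[0,0,0]],[[0,-6.1,-15.8],[0,0,0]]]'; $Q
python3 -m pendant '[[[0,-1.1,-5.6],[0,0,0]],[[0,-1.7,-11.2],[0,0,0]],[[0,-1.8,-16.9],[0,0,0]]]'; $Q
python3 -m pendant '[[[0,0.4,-5.7],[0,0,0]],[[0,1.3,-11.3],[0,0,0]],[[0,2.7,-16.8],[0,0,0]]]'; $Q
python3 -m pendant '[[[0,1.8,-5.4],[0,0,0]],[[0,4.2,-10.5],[0,0,0]],[[0,6.9,-15.5],[0,0,0]]]'; $Q
python3 -m pendant '[[[0,3.2,-4.7],[0,0,0]],[[0,6.7,-9.1],[0,0,0]],[[0,10.7,-13.2],[0,0,0]]]'; $Q
) | egrep 'ee_pos|force'
cat > an.py <<'E'
import json,numpy as np,sys
from scipy.optimize import least_squares
D=[json.loads(l) for l in open("log.txt")]
a=.1212; e=np.array([np.cos(a),np.sin(a),0])
P=np.array([d["p"] for d in D]);F=np.array([d["f"] for d in D])
x=P@e; z=P[:,2]+.019; fx=F@e; fz=F[:,2]
s=least_squares(lambda q:np.hypot(x-q[0],z-q[1])-q[2],[x.mean(),z.mean(),.065]); print("circle",s.x*1000,"rms mm",np.std(s.fun)*1000)
cx,cz,r=s.x
th=np.arctan2(z-cz,x-cx); N=int(sys.argv[1]) if len(sys.argv)>1 else len(D)
dirn=np.where(np.arange(len(D))<24,1,-1)
tau=-((x-cx)*fz-(z-cz)*fx)   # torque applied by the hand about axis (th increasing)
for k in range(len(D)): print(k,round(np.degrees(th[k])%360,1),round(tau[k],3),round(-(fx[k]*np.cos(th[k])+fz[k]*np.sin(th[k])),1))
def fit(m):
    A=np.c_[dirn[m],np.cos(th[m]),np.sin(th[m])]
    c,*_=np.linalg.lstsq(A,tau[m],rcond=None); rr=tau[m]-A@c
    # hand tau = drag*dir + M cos(th+phi), weight angle = th+phi
    phi=np.degrees(np.arctan2(-c[2],c[1])); print("drag",c[0],"M",np.hypot(c[1],c[2]),"phi",phi,"handle angle for heavy down",(-90-phi)%360,"rms",rr.std())
n=np.arange(len(D))
fit(n<24)
if len(D)>28: fit(n>=24); fit(n>=0)
E
python3 an.py
```

```text
ee_pos: [0.6472, 0.0304, 0.0866]
ft_force: [2.8, -2.6, -8.1]
ee_pos: [0.6528, 0.0312, 0.1025]
ft_force: [2.3, -1.5, -6.5]
ee_pos: [0.6541, 0.0313, 0.1191]
ft_force: [2.9, -1.8, -4.3]
ee_pos: [0.6511, 0.031, 0.1356]
ft_force: [2.8, -2.3, -2.7]
ee_pos: [0.6439, 0.0301, 0.1509]
ft_force: [2.9, -1.6, -2.5]
ee_pos: [0.6331, 0.0287, 0.1639]
ft_force: [2.5, -2.1, -0.8]
circle [588.09484072 134.87985708  65.00240839] rms mm 0.11253945886412282
0 62.2 0.202 2.0
1 77.5 0.202 5.0
2 92.4 0.284 8.4
3 106.8 0.329 11.6
4 120.4 0.356 11.7
5 134.1 0.427 7.0
6 148.6 0.547 1.5
7 163.8 0.687 -0.6
8 179.1 0.792 -1.1
9 194.3 0.816 -1.5
10 209.3 0.833 1.7
11 224.2 0.927 2.5
12 238.7 0.95 4.7
13 253.0 0.934 5.0
14 267.1 0.796 2.0
15 281.3 0.749 -3.9
16 296.4 0.762 -9.8
17 315.0 0.583 -11.4
18 333.2 0.395 -5.9
19 348.2 0.382 -3.4
20 2.8 0.289 -2.5
21 17.7 0.216 -1.5
22 32.6 0.235 -0.9
23 47.6 0.143 -0.9
drag 0.5355445211979006 M 0.3730213458759283 phi 127.16927371698509 handle angle for heavy down 142.8307262830149 rms 0.03622381711665141
```

Forward lap: drag 0.536 N m, weight 0.373 N m, heavy side down with the handle at about 143°. I'll get there by the backward way round, which measures it in the other direction as well.

```bash
python3 - <<'E'
import numpy as np
t=406.5
for k in range(18):
    a=np.radians(t-15*k-np.array([0,5,10,15])); y=-65*np.cos(a); z=-65*np.sin(a)
    print(k,round(t-15*k,1)," ".join(f"[[0,{u:.1f},{w:.1f}],[0,0,0]]," for u,w in zip((y-y[0])[1:],(z-z[0])[1:])))
E
```

```text
0 406.5 [[0,-3.9,4.1],[0,0,0]], [[0,-7.5,8.5],[0,0,0]], [[0,-10.7,13.2],[0,0,0]],
1 391.5 [[0,-2.7,5.0],[0,0,0]], [[0,-5.1,10.1],[0,0,0]], [[0,-6.9,15.5],[0,0,0]],
2 376.5 [[0,-1.4,5.5],[0,0,0]], [[0,-2.3,11.1],[0,0,0]], [[0,-2.7,16.8],[0,0,0]],
3 361.5 [[0,0.1,5.7],[0,0,0]], [[0,0.7,11.3],[0,0,0]], [[0,1.8,16.9],[0,0,0]],
4 346.5 [[0,1.6,5.5],[0,0,0]], [[0,3.6,10.7],[0,0,0]], [[0,6.1,15.8],[0,0,0]],
5 331.5 [[0,2.9,4.9],[0,0,0]], [[0,6.3,9.4],[0,0,0]], [[0,10.0,13.7],[0,0,0]],
6 316.5 [[0,4.1,3.9],[0,0,0]], [[0,8.5,7.5],[0,0,0]], [[0,13.2,10.7],[0,0,0]],
7 301.5 [[0,5.0,2.7],[0,0,0]], [[0,10.1,5.1],[0,0,0]], [[0,15.5,6.9],[0,0,0]],
8 286.5 [[0,5.5,1.4],[0,0,0]], [[0,11.1,2.3],[0,0,0]], [[0,16.8,2.7],[0,0,0]],
9 271.5 [[0,5.7,-0.1],[0,0,0]], [[0,11.3,-0.7],[0,0,0]], [[0,16.9,-1.8],[0,0,0]],
10 256.5 [[0,5.5,-1.6],[0,0,0]], [[0,10.7,-3.6],[0,0,0]], [[0,15.8,-6.1],[0,0,0]],
11 241.5 [[0,4.9,-2.9],[0,0,0]], [[0,9.4,-6.3],[0,0,0]], [[0,13.7,-10.0],[0,0,0]],
12 226.5 [[0,3.9,-4.1],[0,0,0]], [[0,7.5,-8.5],[0,0,0]], [[0,10.7,-13.2],[0,0,0]],
13 211.5 [[0,2.7,-5.0],[0,0,0]], [[0,5.1,-10.1],[0,0,0]], [[0,6.9,-15.5],[0,0,0]],
14 196.5 [[0,1.4,-5.5],[0,0,0]], [[0,2.3,-11.1],[0,0,0]], [[0,2.7,-16.8],[0,0,0]],
15 181.5 [[0,-0.1,-5.7],[0,0,0]], [[0,-0.7,-11.3],[0,0,0]], [[0,-1.8,-16.9],[0,0,0]],
16 166.5 [[0,-1.6,-5.5],[0,0,0]], [[0,-3.6,-10.7],[0,0,0]], [[0,-6.1,-15.8],[0,0,0]],
17 151.5 [[0,-2.9,-4.9],[0,0,0]], [[0,-6.3,-9.4],[0,0,0]], [[0,-10.0,-13.7],[0,0,0]],
```

```bash
Q='python3 log.py'
(python3 -m pendant '[[[0,-3.9,4.1],[0,0,0]],[[0,-7.5,8.5],[0,0,0]],[[0,-10.7,13.2],[0,0,0]]]'; $Q
python3 -m pendant '[[[0,-2.7,5.0],[0,0,0]],[[0,-5.1,10.1],[0,0,0]],[[0,-6.9,15.5],[0,0,0]]]'; $Q
python3 -m pendant '[[[0,-1.4,5.5],[0,0,0]],[[0,-2.3,11.1],[0,0,0]],[[0,-2.7,16.8],[0,0,0]]]'; $Q
python3 -m pendant '[[[0,0.1,5.7],[0,0,0]],[[0,0.7,11.3],[0,0,0]],[[0,1.8,16.9],[0,0,0]]]'; $Q
python3 -m pendant '[[[0,1.6,5.5],[0,0,0]],[[0,3.6,10.7],[0,0,0]],[[0,6.1,15.8],[0,0,0]]]'; $Q
python3 -m pendant '[[[0,2.9,4.9],[0,0,0]],[[0,6.3,9.4],[0,0,0]],[[0,10.0,13.7],[0,0,0]]]'; $Q
python3 -m pendant '[[[0,4.1,3.9],[0,0,0]],[[0,8.5,7.5],[0,0,0]],[[0,13.2,10.7],[0,0,0]]]'; $Q
python3 -m pendant '[[[0,5.0,2.7],[0,0,0]],[[0,10.1,5.1],[0,0,0]],[[0,15.5,6.9],[0,0,0]]]'; $Q
python3 -m pendant '[[[0,5.5,1.4],[0,0,0]],[[0,11.1,2.3],[0,0,0]],[[0,16.8,2.7],[0,0,0]]]'; $Q
python3 -m pendant '[[[0,5.7,-0.1],[0,0,0]],[[0,11.3,-0.7],[0,0,0]],[[0,16.9,-1.8],[0,0,0]]]'; $Q
) | egrep 'force'; python3 an.py | tail -14
```

```text
ft_force: [-6.1, -1.8, 11.3]
ft_force: [-4.0, -2.7, 11.8]
ft_force: [-1.6, -1.3, 11.3]
ft_force: [0.7, -1.4, 10.6]
ft_force: [4.4, -0.4, 8.7]
ft_force: [8.7, 0.7, 3.9]
ft_force: [10.0, -0.1, -3.4]
ft_force: [6.1, -2.0, -5.8]
ft_force: [3.5, -1.6, -3.8]
ft_force: [2.7, -2.9, -1.2]
23 47.6 0.143 -0.9
24 34.1 -0.836 -1.2
25 18.9 -0.818 0.3
26 3.9 -0.743 0.9
27 349.1 -0.684 1.5
28 334.4 -0.634 -0.1
29 319.5 -0.565 -4.1
30 303.8 -0.413 -8.3
31 287.1 -0.248 -7.3
32 271.0 -0.211 -3.9
33 255.3 -0.17 -0.6
drag 0.5354997686438367 M 0.37317796316194685 phi 127.19262074111344 handle angle for heavy down 142.80737925888656 rms 0.036239642087747076
drag 0.45570747494259334 M 0.3823652561028462 phi 139.99257379644578 handle angle for heavy down 130.00742620355422 rms 0.02712140196232647
drag 0.5307853743887043 M 0.3721902068476517 phi 126.75982310020204 handle angle for heavy down 143.24017689979797 rms 0.03575320518839836
```

```bash
Q='python3 log.py'
(python3 -m pendant '[[[0,5.5,-1.6],[0,0,0]],[[0,10.7,-3.6],[0,0,0]],[[0,15.8,-6.1],[0,0,0]]]'; $Q
python3 -m pendant '[[[0,4.9,-2.9],[0,0,0]],[[0,9.4,-6.3],[0,0,0]],[[0,13.7,-10.0],[0,0,0]]]'; $Q
python3 -m pendant '[[[0,3.9,-4.1],[0,0,0]],[[0,7.5,-8.5],[0,0,0]],[[0,10.7,-13.2],[0,0,0]]]'; $Q
python3 -m pendant '[[[0,2.7,-5.0],[0,0,0]],[[0,5.1,-10.1],[0,0,0]],[[0,6.9,-15.5],[0,0,0]]]'; $Q
python3 -m pendant '[[[0,1.4,-5.5],[0,0,0]],[[0,2.3,-11.1],[0,0,0]],[[0,2.7,-16.8],[0,0,0]]]'; $Q
python3 -m pendant '[[[0,-0.1,-5.7],[0,0,0]],[[0,-0.7,-11.3],[0,0,0]],[[0,-1.8,-16.9],[0,0,0]]]'; $Q
python3 -m pendant '[[[0,-1.6,-5.5],[0,0,0]],[[0,-3.6,-10.7],[0,0,0]],[[0,-6.1,-15.8],[0,0,0]]]'; $Q
) | egrep 'force|t:'; python3 an.py | tail -10
```

```text
t: 13.38
eef_rot: [-0.0, 0.749, -0.662, -0.0]
ft_force: [2.7, -2.2, -1.9]
t: 13.63
eef_rot: [-0.0, 0.749, -0.662, 0.0]
ft_force: [3.1, -2.4, -0.9]
t: 13.88
eef_rot: [-0.0, 0.749, -0.662, 0.0]
ft_force: [3.8, -1.2, -0.6]
t: 14.13
eef_rot: [-0.0, 0.749, -0.662, 0.0]
ft_force: [5.8, -1.3, -2.4]
t: 14.38
eef_rot: [-0.001, 0.749, -0.662, 0.001]
ft_force: [6.4, -1.4, -5.1]
t: 14.63
eef_rot: [-0.001, 0.749, -0.662, 0.0]
ft_force: [7.6, -1.5, -8.6]
t: 14.88
eef_rot: [-0.0, 0.749, -0.662, -0.0]
ft_force: [8.5, -0.8, -13.2]
34 240.3 -0.198 -0.4
35 225.4 -0.171 1.3
36 210.5 -0.154 2.8
37 195.6 -0.25 4.7
38 180.7 -0.339 6.1
39 166.0 -0.427 9.3
40 151.8 -0.501 13.5
drag 0.5355447249369012 M 0.3730217247761139 phi 127.16522198418669 handle angle for heavy down 142.8347780158133 rms 0.03622735314265814
drag 0.5329040585491028 M 0.3675489802983087 phi 124.74190462811444 handle angle for heavy down 145.25809537188556 rms 0.03171424422074823
drag 0.5341147543829167 M 0.3701662060304931 phi 126.0642696018751 handle angle for heavy down 143.93573039812492 rms 0.034946486683665526
```

Both directions agree (142.8° and 145.3°), giving 144° combined. Moving the last 7.5° and holding.

```bash
python3 -m pendant '[[[0,-1.4,-2.5],[0,0,0]],[[0,-2.9,-4.9],[0,0,0]],[[0,-4.5,-7.2],[0,0,0]],[[0,-4.5,-7.2],[0,0,0]],[[0,-4.5,-7.2],[0,0,0]],[[0,-4.5,-7.2],[0,0,0]],[[0,-4.5,-7.2],[0,0,0]],[[0,-4.5,-7.2],[0,0,0]],[[0,-4.5,-7.2],[0,0,0]],[[0,-4.5,-7.2],[0,0,0]],[[0,-4.5,-7.2],[0,0,0]],[[0,-4.5,-7.2],[0,0,0]]]'
python3 - <<'E'
from h import *
import cv2
im=optics.snapshot("side")[:,:,::-1]; cv2.imwrite("pics/side3.png",cv2.resize(im[120:245,215:405],None,fx=4,fy=4,interpolation=cv2.INTER_CUBIC))
cv2.imwrite("pics/wrist3.png",optics.snapshot("wrist")[:,:,::-1])
cv2.imwrite("pics/top3.png",optics.snapshot("top")[:,:,::-1])
s,p,R=tool(); e=[np.cos(.1212),np.sin(.1212),0]
print("theta",np.degrees(np.arctan2(p[2]+.019-.1349,p@e-.5881)),s["joint_vel"].round(4),s["finger_gap"],s["ft_force"],s["t"])
E
```

```text
t: 15.88
ee_pos: [0.5367, 0.0169, 0.1535]
eef_rot: [0.0, 0.749, -0.662, -0.0]
ft_force: [6.3, -2.6, -9.8]
finger_gap: 0.0243
theta 144.80238468915852 [ 0.0009 -0.0023 -0.0003  0.0003 -0.0009 -0.0019] 0.024115387710550343 [ 6.83892377 -2.46324638 -9.60418834] 16.0333
```

View pics/side3.png

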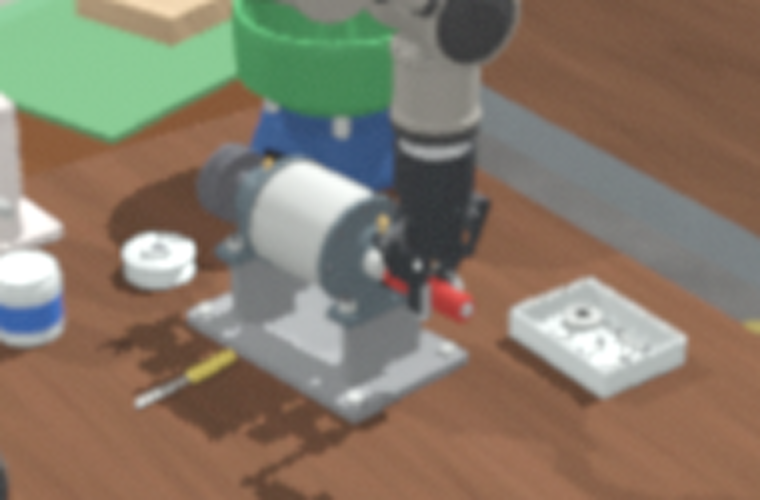

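View pics/wrist3.png

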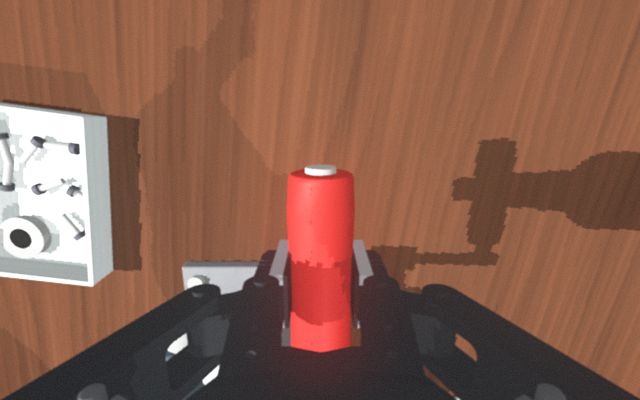

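View pics/top3.png

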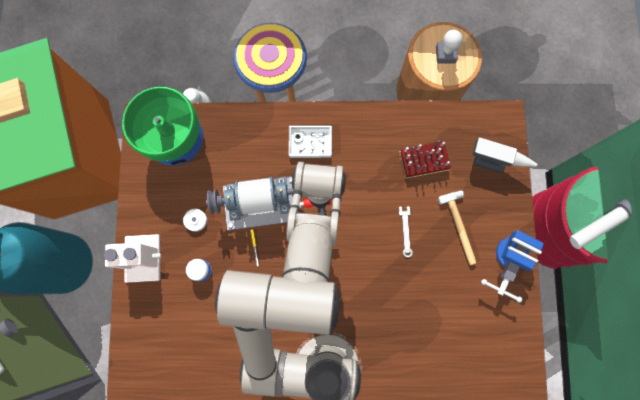

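The handle (red, (320,170)–(320,345) in the wrist view) is still seated between both pads. In the top view the loose items are where they were: tray (310,142), wrench (405,231), scriber (254,245) and pulley (195,220). Handle angle reads 144.8°, the arm is at rest. Handing in.

```bash
python3 -c "
from bench import env; print(env.hand_in()); s=env.read_state(); print(s['t'],s['finger_gap'],s['ee_pos'])"
```

```text
the job is handed in; nothing more can be done
None
the job is handed in; nothing more can be done
```

The heavy side should now hang straight down, and the arm is holding the rotor still there by the red handle. I handed the job in at about 16 s of the 66 s allowed, and no verdict was reported.

**Method:** I gripped the handle with a 60 N setting and turned the rotor one full lap forward, then about 262° back. I read the wrist force every 15° while it moved.

| Direction | Seal drag (N m) | Pull of the weight (N m) | Handle angle for heavy side down* |
|---|---|---|---|
| Forward | 0.536 | 0.373 | 142.8° |
| Backward | 0.533 | 0.368 | 145.3° |
| Combined | 0.534 | 0.370 | 143.9° |

*Angles run from the cradle's +x axis towards up.

**Last checks:**
- **Handle angle:** it stands at 144.8°, about 1° from the combined estimate; the two directions differ by 2.4°, against a tolerance of 15°.
- **Holding still:** the joint speeds were near zero, with a steady 12 N at the wrist.
- **Grip:** the finger gap is 24.1 mm, slightly under the sleeve's 26 mm. The wrist picture shows the sleeve seated between both pads. The grip force itself is not in the readings, so the 12 N requirement rests on the 60 N setting.
- **Bench:** by eye, in the top picture, the loose things look where they were.
- **Drum:** I never steered the arm towards it, but the readings don't show drum contact separately, so I couldn't check that directly.
- **Disagreement:** while the backward sweep was only partly done, its fit gave 130°. It settled at 145.3° once the sweep was complete.

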